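# Lock the boring machine's stop screw

### The job

The stop screw on the orange bracket is already set; lock it with its jam nut. Swing the red nut lever clockwise (seen from above) until the nut seats, then nip it up firmly by squeezing the red lever towards the yellow screw lever, so that the screw is held and keeps its setting; do not force the nut, leave the other things alone, and let go.

Things in the scene. Friction and masses are not known exactly. Their poses are not given: they have to be found in the camera images.
- stop_axis (a point): Point on the upright axis about which the screw and its jam nut turn, 142 mm above the underside of the orange bracket, level with the middle of the finger posts; nothing on the axis rises more than 131 mm above that underside. Screw and nut keep their height.
- stop: Orange cast bracket, foot 130 x 85 x 12 mm, fixed on the black board (board top 18 mm above the table). Origin: underside, on the screw's axis. Squeeze: fingers outside both posts, closing; 17 to 21 N on each post is firm (rubbing at the pads costs some), over 24 N damages the thread. On release the nut springs back to at most 0.1 rad past seating.
- screw_grip (a point): Yellow upright finger post, 14 mm diameter, on the stop screw's yellow crank, 80 mm from the axis. Point on its centre line, 23 mm below its top; the crank arm (16 mm wide, 10 thick, 20 mm boss at the post) has its top 19 mm below the point. Turns either way at about 8.5 N at the post and stays where left. Its direction at the start is the setting to keep.
- nut_grip (a point): Red upright finger post, 14 mm diameter, on the jam nut's red lever, 80 mm from the axis. Point on its centre line, 23 mm below its top, level with the yellow one; lever arm (16 mm wide) 56 mm below. Starts 1.1 to 1.7 rad counter-clockwise (from above) of the yellow post. Loose, the nut turns at about 4 N at the post, stays where left and does not move the screw.
- jam_nut (a joint): How far the nut is turned clockwise past the point where it seats, rad: 0 all the while it is loose, 0.08 to 0.1 when firm. It seats with the posts still 0.45 to 0.6 rad apart, different each time and felt only. Past that it takes 7.5 N at the post, plus 0.75 N per 0.01 rad; from about 8.5 N it drags the screw along unless the yellow post is held.
- glue_mid (a point): White glue bottle, 60 mm diameter, 165 mm tall, standing on the board; point 80 mm above its underside. Leave alone.
- offcut_mid (a point): L-shaped light wood offcut on the board, 90 x 60 mm, 56 mm tall at most; point 14 mm above its underside. Leave alone.

How it is judged:
By the outcome, as a careful person would: the job done as asked, in the order asked, and still so for the second after the job is handed in, with the robot touching nothing.
It also fails if it takes over 67 s, if anything falls off the work surface, if the arm or the gripper's body presses on something with over 40 N, if the wrist force passes 120 N, or if a joint passes its speed limit or range.

### The arm

A 6-joint arm with a two-finger parallel gripper is mounted at the origin on the work surface. World frame = base frame: x ahead of the robot, y to its left, z up, the work surface at z = 0. Lengths are in m, angles in degrees, forces in N, time in s.
With the tool pointing down it reaches from about 0.325 to 0.85 m from the base axis. Payload 15.5 kg.
Tool frame: the origin (TCP) lies at the very end of the fingers, on their centre line; the grasp point (between the pads) lies arm.grip_depth behind it (arm.grip_depth is the distance from the TCP to the grasp point, in m); z points along the fingers, y is the line along which they close (so a half turn about z gives the same grasp; the last joint's range is limited). The gripper opens to 91 mm and grips with 3 to 60 N. Pads are 32 mm wide; open, the fingers measure 118 mm over their backs; the gripper's body (76 mm by 178 mm) begins 60 mm behind the grasp point.
Start: joints at [59.845, 28.281, 77.091, -0, 74.628, -5.472], TCP at [0.261, 0.568, 0.194] pointing down, gripper open.
Joint ranges: [-166.48, 166.48], [-47.26, 123.95], [12.59, 153.08], [-70.14, 250.14], [6.76, 159.57], [-176.63, 176.63]. Speed limits (degrees/s): [108.29, 108.29, 147.25, 172.46, 172.46, 172.46].

### API

Orientations are given as a 3x3 rotation matrix whose columns are the frame's x, y, z axes.
In Python, from rig import arm gives the robot as it stands. Calls block until the motion is done:
- arm.move_to(position, orientation): joint-space move of the TCP to a pose.
- arm.move_l(position, orientation=None, feed=0.15): straight line of the TCP; orientation=None keeps the orientation; feed is the mean speed in m/s.
- arm.move_joints(angles): joint-space move.
- arm.grip(opening): finger opening in m; the grip force is fixed at half the most; returns when the fingers have stopped.
- arm.sleep(seconds).
- arm.solve_ik(position, orientation): joint angles nearest the present ones, or None.
- arm.snapshot(name): name is "scene" or "top" or "wrist"; returns the picture (420x560x3 uint8, red, green, blue); there is no depth.
- arm.get_calibration(name): a dict with "intrinsics" (3x3 intrinsics, pixels), "cam_to_world" (4x4, takes a point from camera to world coordinates). Camera axes: x right, y down, z forward; pixel columns grow to the right and rows downward; lengths in m; the calibration is good to about 2 mm. The wrist camera is an equidistant fisheye: a pixel r from the principal point sees the ray r / f radians off the axis. A picture is of the moment at which its call begins: read the wrist's pose just before it. get_calibration takes no time and is no camera call; for the wrist camera it gives the pose at the moment of the call.
A pose or a line that the arm cannot do raises arm.Unreachable and nothing moves.
- arm.sign_off(): hands the job in; it is judged then, once.
Readings, each from a call of its own:
- arm.current_t(): time.
- arm.current_joint_positions(): joint angles.
- arm.current_dq(): joint speeds.
- arm.current_tau(): joint torques, N m.
- arm.current_ee_pos(): TCP position.
- arm.current_tool_rot(): TCP orientation.
- arm.current_force(): force on the tool from outside, world axes, zero at the start.
- arm.current_torque(): the same for the moment, N m.
- arm.current_width(): finger opening in m.
- arm.current_grasp_force(): force on a finger pad.
Only numpy, scipy, OpenCV 4.12 (cv2) and the standard library are available. Lean on these libraries where they do the work, as an engineer would, in place of code of your own. Each camera call takes 0.05 s, during which the arm holds its last target. There are 200 camera calls.

## Working session

There is one attempt and no reset: what is moved stays moved. The work goes in short steps, each a Python script; the robot and the scene stay as the last script left them, time stands still between calls to the robot, and variables do not carry over. Pictures are saved under pics/ and viewed, at most 10 in all, crops included, and the job is handed in when it is done.

```bash
mkdir -p pics; ls
python3 - <<'E'
from rig import arm
import cv2,numpy as np
print(arm.grip_depth,arm.current_t(),arm.current_width(),arm.current_force(),arm.current_tool_rot())
for n in("scene","top"):
    im=arm.snapshot(n);cv2.imwrite(f"pics/{n}0.png",im[:,:,::-1])
    c=arm.get_calibration(n);print(n,c["intrinsics"].tolist(),np.round(c["cam_to_world"],4).tolist())
E
```

```text
pics
0.0188 0.0 0.09101983033621364 [-0.5483333   1.40836264  0.15359403] [[-9.08619831e-01  4.17623732e-01 -6.48449143e-04]
 [ 4.17624217e-01  9.08619160e-01 -1.11174274e-03]
 [ 1.24903162e-04 -1.28095957e-03 -9.99999172e-01]]
scene [[489.8310187687869, 0.0, 270.61639287533677], [0.0, 489.8310187687869, 211.02610137225412], [0.0, 0.0, 1.0]] [[-0.622, 0.5347, -0.5721, 1.0951], [0.7829, 0.4368, -0.443, 0.4131], [0.013, -0.7234, -0.6903, 0.7881], [0.0, 0.0, 0.0, 1.0]]
top [[523.4115716296589, 0.0, 277.823316355147], [0.0, 523.4115716296589, 210.25057802201843], [0.0, 0.0, 1.0]] [[0.006, -0.9941, 0.1081, 0.4205], [-1.0, -0.006, 0.0002, 0.0082], [0.0005, -0.1081, -0.9941, 1.4857], [0.0, 0.0, 0.0, 1.0]]
```

View pics/scene0.png

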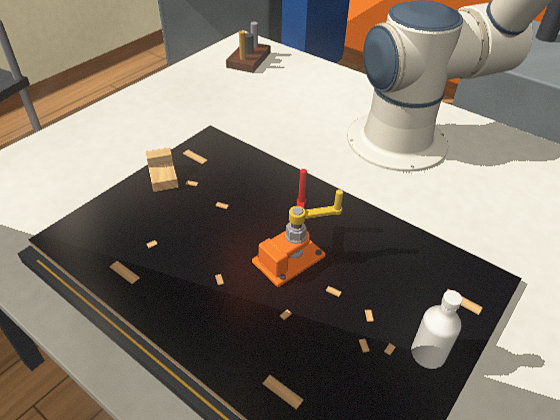

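View pics/top0.png

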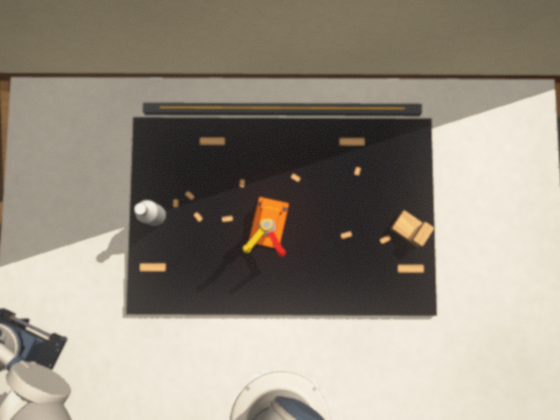

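Run:
```python
import cv2,numpy as np
a=cv2.imread("pics/top0.png")[190:265,230:305];b=cv2.imread("pics/scene0.png")[160:260,260:360]
r=lambda i:cv2.resize(i,(400,400),interpolation=cv2.INTER_CUBIC)
cv2.imwrite("pics/crop0.png",np.hstack([r(a),r(b)]))
```

```text
(no output)
```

View pics/crop0.png

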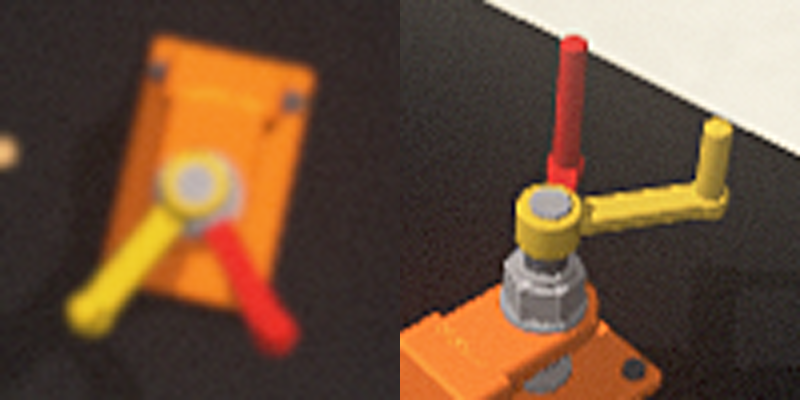

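```bash
cat > h.py <<'E'
import numpy as np,cv2
from rig import arm
def ray(n,u,v,c=None):
    c=c or arm.get_calibration(n);K=c["intrinsics"];T=np.array(c["cam_to_world"])
    if n=="wrist":
        p=np.array([u-K[0][2],v-K[1][2]]);r=np.hypot(*p);th=r/K[0][0]
        d=np.r_[p/max(r,1e-9)*np.sin(th),np.cos(th)]
    else: d=np.linalg.solve(np.array(K),[u,v,1.])
    return T[:3,3],T[:3,:3]@d
def atz(n,u,v,z,c=None):
    o,d=ray(n,u,v,c);return o+d*(z-o[2])/d[2]
E
python3 - <<'E'
from h import *
for k,t,s,z in(("Y",(246.9,249.1),(339.2,191.7),.183),("R",(282.5,252.8),(303.2,170.7),.183),("A",(266.6,224.3),(297.7,210.7),.149)):
    print(k,atz("top",*t,z).round(4),atz("scene",*s,z).round(4))
c=arm.get_calibration("wrist");print(c["intrinsics"],np.array(c["cam_to_world"]).round(3).tolist())
E
```

```text
Y [0.4647 0.0847 0.183 ] [0.4714 0.0916 0.183 ]
R [ 0.4561 -0.0038  0.183 ] [0.4635 0.003  0.183 ]
A [0.5296 0.037  0.149 ] [0.5323 0.0421 0.149 ]
[[325.1922621    0.         275.64335293]
 [  0.         325.1922621  213.33972513]
 [  0.           0.           1.        ]] [[0.417, 0.872, 0.258, 0.188], [0.909, -0.4, -0.119, 0.603], [-0.0, 0.284, -0.959, 0.385], [0.0, 0.0, 0.0, 1.0]]
```

```bash
cat >> h.py <<'E'
def rot(deg): # tool down, y axis at world angle deg
    a=np.radians(deg);y=np.array([np.cos(a),np.sin(a),0]);z=np.array([0,0,-1.]);return np.c_[np.cross(y,z),y,z]
E
python3 - <<'E'
from h import *
arm.move_to([.50,.04,.25],rot(90)); print(arm.current_t(),arm.current_joint_positions())
c=arm.get_calibration("wrist");im=arm.snapshot("wrist");np.save("c1.npy",c,allow_pickle=True)
cv2.imwrite("pics/w1.png",im[:,:,::-1])
E
```

```text
2.1917 [-2.18987990e+00  1.50870126e+01  8.93699891e+01  8.36668019e-03
  7.55489537e+01 -9.22211565e+01]
```

View pics/w1.png

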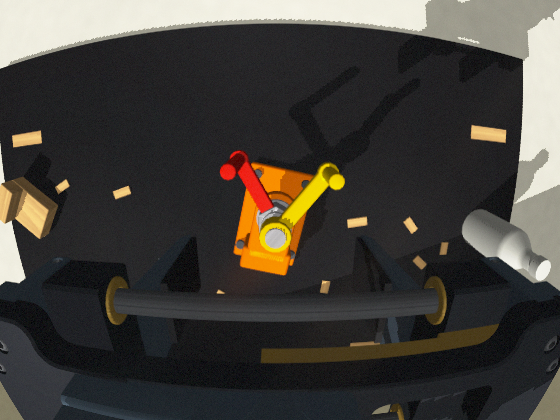

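Red post top at (228,172), yellow top at (337,181), axis cap at (276,238).

Run:
```python
from h import *
c=np.load("c1.npy",allow_pickle=True).item()
P={k:atz("wrist",u,v,z,c) for k,u,v,z in(("R",228,172,.183),("Y",337,181,.183),("A",276,238,.149))}
for k in P:print(k,P[k].round(4))
for k in"RY":
    d=(P[k]-P["A"])[:2];print(k,np.hypot(*d),np.degrees(np.arctan2(d[1],d[0]))%360)
```

```text
R [0.4616 0.0034 0.183 ]
Y [0.4688 0.0921 0.183 ]
A [0.5312 0.0424 0.149 ]
R 0.07981231451040192 209.24514739742955
Y 0.07980778116735471 141.48411132698783
```

```bash
cat >> h.py <<'E'
A=np.array([.5312,.0424]);YA=141.5;Z=.147
def push(phi,off,z=Z):
    a=np.radians(phi);c=A+.08*np.array([np.cos(a),np.sin(a)])+off*np.array([-np.sin(a),np.cos(a)])
    return np.r_[c,z],rot(phi-90)
def force(n=6):
    f=[]
    for _ in range(n): f.append(arm.current_force());arm.sleep(.008)
    return np.mean(f,0)
E
python3 - <<'E'
from h import *
arm.move_to(*push(209.2,.033,.23));arm.grip(0.0);print(arm.current_width(),arm.current_t())
arm.move_l(push(209.2,.033)[0],feed=.1);f0=force();print(f0)
def ft(phi):
    a=np.radians(phi);return (force()-f0)[:2]@[-np.sin(a),np.cos(a)]
for p in np.arange(206,181,-3.):
    arm.move_l(*push(p,.0205),feed=.08);F=ft(p);print(p,round(F,2),round(arm.current_t(),2))
    if F>6.2:break
np.save("f0.npy",f0)
E
```

```text
0.0002313901805601749 4.3
[-0.06402274  0.2474446   0.44694626]
206.0 0.13 5.75
203.0 2.94 6.05
200.0 2.57 6.35
197.0 2.72 6.65
194.0 2.66 6.95
191.0 3.0 7.25
188.0 2.85 7.55
185.0 2.79 7.85
182.0 3.04 8.15
```

Run:
```python
from h import *
f0=np.load("f0.npy")
def ft(phi):
    a=np.radians(phi);return (force(4)-f0)[:2]@[-np.sin(a),np.cos(a)]
L=[]
for p in np.arange(181.5,164,-.5):
    arm.move_l(*push(p,.0205),feed=.02);F=ft(p);L.append((float(p),round(float(F),1)))
    if F>5.6:break
print(L,arm.current_t())
```

```text
[(181.5, 3.7), (181.0, 3.8), (180.5, 3.3), (180.0, 3.7), (179.5, 3.6), (179.0, 3.6), (178.5, 3.3), (178.0, 3.1), (177.5, 3.5), (177.0, 3.7), (176.5, 3.1), (176.0, 4.0), (175.5, 3.4), (175.0, 4.2), (174.5, 4.0), (174.0, 3.5), (173.5, 3.6), (173.0, 3.6), (172.5, 3.7), (172.0, 3.4), (171.5, 3.6), (171.0, 3.8), (170.5, 4.0), (170.0, 3.2), (169.5, 3.9), (169.0, 2.9), (168.5, 3.5), (168.0, 3.3), (167.5, 4.8), (167.0, 6.2)] 16.65
```

Run:
```python
from h import *
arm.move_l(*push(169,.032),feed=.1)
arm.move_l(push(169,.032,.23)[0],feed=.2);arm.grip(.091)
a=np.radians(155.5);arm.move_to(np.r_[A+.06*np.array([np.cos(a),np.sin(a)]),.25],rot(65.5));print(arm.current_t())
c=arm.get_calibration("wrist");im=arm.snapshot("wrist");np.save("c2.npy",c,allow_pickle=True)
cv2.imwrite("pics/w2.png",cv2.resize(im[100:300,180:380,::-1],(600,600),interpolation=cv2.INTER_CUBIC))
```

```text
19.325
```

View pics/w2.png

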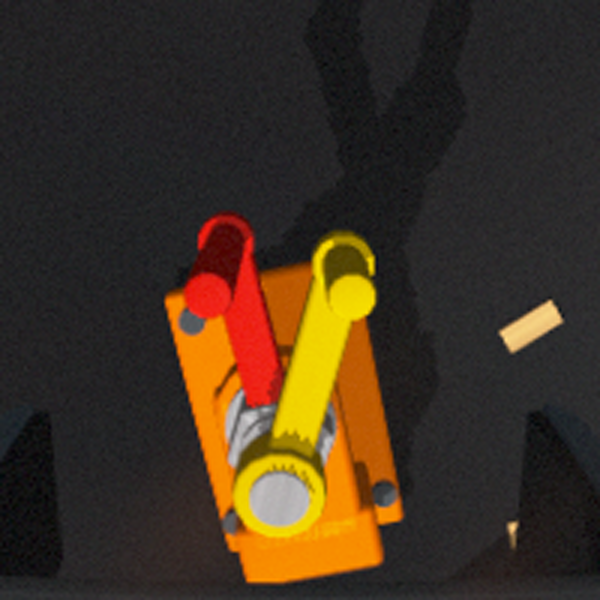

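Red top at crop (209,297), yellow top (352,297), axis cap (281,497); crop scale 3, origin (180,100).

Run:
```python
from h import *
c=np.load("c2.npy",allow_pickle=True).item()
P={k:atz("wrist",180+u/3,100+v/3,z,c) for k,u,v,z in(("R",209,297,.183),("Y",352,297,.183),("A",281,497,.149))}
for k in P:print(k,P[k].round(4))
for k in"RY":
    d=(P[k]-P["A"])[:2];print(k,np.hypot(*d),np.degrees(np.arctan2(d[1],d[0]))%360)
```

```text
R [0.4534 0.0562 0.183 ]
Y [0.4695 0.0918 0.183 ]
A [0.5312 0.0423 0.149 ]
R 0.07899182046051487 169.86335753171903
Y 0.07906998200714878 141.2261870938357
```

```bash
cat >> h.py <<'E'
B=153.8;b=np.radians(B);n=np.array([np.cos(b),np.sin(b)]);u=np.array([np.sin(b),-np.cos(b)])
RS=rot(B-90)
def pos(s,z=Z): return np.r_[A+.078*n+s*u,z]
E
python3 - <<'E'
from h import *
s=-.009
arm.move_to(pos(s,.22),RS);arm.grip(.080);w=arm.current_width();print(w,arm.current_t())
arm.move_l(pos(s),feed=.12);f0=force(12);np.save("f1.npy",f0);print(f0,arm.current_grasp_force())
def fu(): return (force(5)-f0)[:2]@u
s=.0265-w/2;arm.move_l(pos(s),feed=.05);print(fu())
L=[]
while s+w/2>.0195:
    s-=.0004;arm.move_l(pos(s),feed=.02);F=fu();L.append((round((s+w/2)*1e3,2),round(float(F),2)))
    if F>1.5:break
print(L,arm.current_grasp_force(),arm.current_t(),s)
E
```

```text
0.07980160575096366 20.0333
[0.14487997 0.02502367 0.04379253] 0.0
-0.28417063299188505
[(26.1, -0.39), (25.7, -0.14), (25.3, -0.13), (24.9, -0.08), (24.5, -0.03), (24.1, 0.08), (23.7, 0.2), (23.3, 0.17), (22.9, -0.26), (22.5, -0.24), (22.1, 3.57)] 1.776159144937992 24.3917 -0.017800802875481834
```

Run:
```python
from h import *
f0=np.load("f1.npy");FY=.0223
def fu(): return float((force(4)-f0)[:2]@u)
for w in(.068,.058):
    arm.move_l(pos(FY+.0003-w/2),feed=.05);arm.grip(w);print(arm.current_width(),fu(),arm.current_t())
L=[]
while w>.046:
    w-=.0006;arm.move_l(pos(FY-w/2),feed=.02);arm.grip(w)
    r=(round(w*1e3,1),round(arm.current_width()*1e3,2),round(fu(),1),round(arm.current_grasp_force(),1),round(arm.current_t(),1));L.append(r)
    if r[3]>7:break
print(*L,sep="\n")
```

```text
0.06778878153085013 -0.5244333616893622 25.1083
0.05808936788232491 0.044803659240466115 25.775
(57.4, 57.45, 1.6, 1.1, 26.3)
(56.8, 56.92, 2.5, 1.3, 26.8)
(56.2, 56.03, 2.9, 1.4, 27.3)
(55.6, 55.4, 2.5, 1.5, 27.8)
(55.0, 54.97, 2.5, 1.5, 28.3)
(54.4, 54.37, 2.9, 1.5, 28.8)
(53.8, 53.64, 2.7, 1.5, 29.3)
(53.2, 53.3, 2.7, 1.8, 29.8)
(52.6, 53.07, 2.0, 3.5, 30.3)
(52.0, 51.5, 1.0, 5.1, 30.8)
(51.4, 51.42, -0.2, 6.6, 31.3)
(50.8, 50.78, -2.1, 7.8, 31.8)
```

Run:
```python
from h import *
f0=np.load("f1.npy");FY=.0223;w=.0508
def fu(): return float((force(4)-f0)[:2]@u)
L=[];F=-2.1
while w>.038:
    if F<-1.5 and FY>.0216:FY-=.0001
    if F>1.5 and FY<.0229:FY+=.0001
    w-=.0005;arm.move_l(pos(FY-w/2),feed=.02);arm.grip(w);F=fu()
    g=np.mean([arm.current_grasp_force() for _ in range(3)])
    L.append((round(w*1e3,1),round(arm.current_width()*1e3,2),round(F,1),round(g,1),round(FY*1e3,2),round(arm.current_t(),1)))
    if g>17.6 or g+abs(F)/2>19.5:break
print(*L,sep="\n")
```

```text
(50.3, 50.05, -1.5, np.float64(8.8), 22.2, 32.3)
(49.8, 49.98, 0.3, np.float64(9.8), 22.1, 32.8)
(49.3, 49.34, 0.3, np.float64(10.5), 22.1, 33.3)
(48.8, 48.82, 0.1, np.float64(10.9), 22.1, 33.8)
(48.3, 48.29, 0.2, np.float64(11.2), 22.1, 34.3)
(47.8, 47.89, -0.0, np.float64(11.8), 22.1, 34.8)
(47.3, 47.35, 0.1, np.float64(12.0), 22.1, 35.3)
(46.8, 46.93, -0.1, np.float64(12.6), 22.1, 35.8)
(46.3, 46.18, -0.4, np.float64(12.8), 22.1, 36.3)
(45.8, 45.98, -0.1, np.float64(13.4), 22.1, 36.8)
(45.3, 45.41, -0.4, np.float64(13.6), 22.1, 37.3)
(44.8, 44.59, 0.0, np.float64(14.1), 22.1, 37.8)
(44.3, 44.03, 0.1, np.float64(14.3), 22.1, 38.3)
(43.8, 44.37, -0.5, np.float64(14.8), 22.1, 38.8)
(43.3, 43.32, -0.5, np.float64(15.3), 22.1, 39.3)
(42.8, 43.0, -0.3, np.float64(15.4), 22.1, 39.8)
(42.3, 42.14, -0.9, np.float64(15.9), 22.1, 40.3)
(41.8, 41.99, -0.9, np.float64(16.3), 22.1, 40.8)
(41.3, 41.42, -0.8, np.float64(16.4), 22.1, 41.3)
(40.8, 40.81, -0.7, np.float64(16.9), 22.1, 41.8)
(40.3, 40.39, -1.1, np.float64(17.3), 22.1, 42.3)
(39.8, 39.98, -1.3, np.float64(17.4), 22.1, 42.8)
(39.3, 39.45, -0.7, np.float64(17.8), 22.1, 43.3)
```

Run:
```python
from h import *
f0=np.load("f1.npy");FY=.0221;w=.0393
def fu(): return float((force(4)-f0)[:2]@u)
def log(): print(round(w*1e3,1),round(arm.current_width()*1e3,2),round(fu(),1),round(np.mean([arm.current_grasp_force() for _ in range(3)]),1),round(arm.current_t(),1))
for _ in range(3):
    w-=.0005;arm.move_l(pos(FY-w/2),feed=.02);arm.grip(w);log()
    if arm.current_grasp_force()>18.7:break
for _ in range(12):
    w+=.0006;arm.grip(w);arm.move_l(pos(FY-w/2),feed=.02);log()
    if arm.current_grasp_force()<2:break
```

```text
38.8 38.92 -1.0 18.2 43.8
38.3 38.16 -0.6 18.6 44.3
37.8 37.54 -1.2 19.0 44.8
38.4 38.72 -0.9 16.8 45.3
39.0 39.25 -0.4 14.8 45.8
39.6 40.12 -0.3 12.9 46.3
40.2 40.35 1.2 11.2 46.8
40.8 40.93 1.4 9.7 47.3
41.4 41.66 3.1 8.0 47.8
42.0 41.74 3.4 6.3 48.3
42.6 42.84 4.3 4.7 48.8
43.2 42.84 4.7 4.2 49.3
43.8 43.79 5.2 3.8 49.8
44.4 44.56 5.2 3.4 50.3
45.0 44.84 4.9 3.1 50.8
```

Run:
```python
from h import *
w=.070;arm.move_l(pos(.0221+.003-.045/2),feed=.05);arm.grip(w);s=-.003
arm.move_l(pos(s),feed=.08);arm.move_l(pos(s,.25),feed=.25);print(arm.current_t())
c=arm.get_calibration("wrist");im=arm.snapshot("wrist");np.save("c3.npy",c,allow_pickle=True)
cv2.imwrite("pics/w3.png",cv2.resize(im[100:300,180:380,::-1],(600,600),interpolation=cv2.INTER_CUBIC))
print(arm.current_force())
```

```text
52.4
[ 0.81114674  0.57552278 -0.04418168]
```

View pics/w3.png

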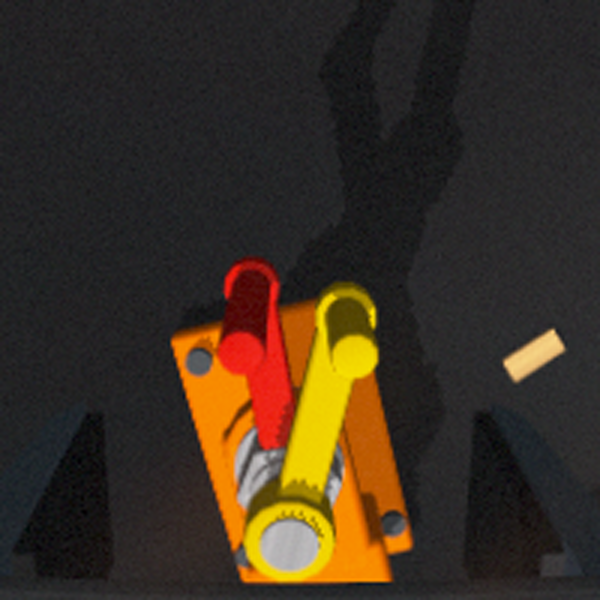

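Red top at crop (241,352), yellow top (355,355), axis cap (290,545).

Run:
```python
from h import *
c=np.load("c3.npy",allow_pickle=True).item()
P={k:atz("wrist",180+a/3,100+v/3,z,c) for k,a,v,z in(("R",241,352,.183),("Y",355,355,.183),("A",290,545,.149))}
for k in P:print(k,P[k].round(4))
for k in"RY":
    d=(P[k]-A.tolist()[0:0] if 0 else P[k][:2]-A);print(k,np.hypot(*d),np.degrees(np.arctan2(d[1],d[0]))%360)
```

```text
R [0.4544 0.0643 0.183 ]
Y [0.4692 0.0923 0.183 ]
A [0.5315 0.0418 0.149 ]
R 0.07986893723994944 164.10612182887482
Y 0.0796474591705243 141.1633952269864
```

```bash
python3 -c "
from rig import arm
print(arm.sign_off(),arm.current_t())"
```

```text
the job is handed in; nothing more can be done
the job is handed in; nothing more can be done
```

The jam nut is locked and the job handed in: the nut was swung to its seat and squeezed to about 19 N per post. After release it sits about 0.10 rad past seating, and the yellow screw lever is within about 0.3° of its start (at the limit of my camera reading). The gripper was clear of everything by about 52 s.

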